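Fill the leaning tin sleeve up to the red band

TASK

Stack tins from the black tray flat on one another inside the clear leaning sleeve on the green rack until the top of the stack reaches the red band, using no more tins than that takes. Leave the spare tins standing where they are and do not disturb the jars, bottle, pot and tub around.

Things in the scene. Friction and masses are not known exactly. Their poses are not given: they have to be found in the camera images.
- sleeve: Clear round tube, open at the top, fixed on a green rack; it leans 30 degrees from vertical, mouth towards the robot's side. Origin: centre of its inner floor; z runs along its axis out of the mouth, y is level. Inner diameter 58 mm, wall 3 mm. Two opposite full-length slots 34 mm wide, on its +y and -y sides, let fingers that close along y lower a tin to the floor.
- sleeve_mouth (a point): Centre of the sleeve's mouth, on its axis 84 mm above its inner floor. The wall is straight up to 76 mm, then a lip flares outward, 68 mm wide inside at the top. Axes as the sleeve's.
- rack: Small fixed green rack whose sloped board (150 mm by 160 mm, facing the robot's side) carries the sleeve at its middle. Origin on the table under the sleeve's floor, which is 85 mm above it. Nothing on the board beside the sleeve's slots rises above the sleeve's floor.
- tray: Fixed flat black tray, 240 mm square, with the tins; floor 5 mm above the table, rim 10 mm high. Origin: centre of its underside.
- band (a joint): Height in m of the middle of the red band above the sleeve's inner floor, measured along the sleeve's axis (0.032 to 0.066). Only a mark: it cannot be pushed.
- band_mid (a point): Middle of the red band around the sleeve's outside, the fill mark, on the sleeve's axis; the band is 8 mm high and its z is along the sleeve. Its height differs from day to day.
- tin1_mid (a point): Centre (half-way up) of a round flat rigid tin, brass with a yellow lid, 50 mm across, 24 mm high, about 60 g, z up. All four tins are alike. It stands on a flat black tray (floor 5 mm thick, rim 10 mm high, 240 mm square), at least 90 mm from the next tin, centre to centre.
- tin2_mid (a point): Centre (half-way up) of a round flat rigid tin, brass with a yellow lid, 50 mm across, 24 mm high, about 60 g, z up. All four tins are alike. It stands on a flat black tray (floor 5 mm thick, rim 10 mm high, 240 mm square), at least 90 mm from the next tin, centre to centre.
- tin3_mid (a point): Centre (half-way up) of a round flat rigid tin, brass with a yellow lid, 50 mm across, 24 mm high, about 60 g, z up. All four tins are alike. It stands on a flat black tray (floor 5 mm thick, rim 10 mm high, 240 mm square), at least 90 mm from the next tin, centre to centre.
- tin4_mid (a point): Centre (half-way up) of a round flat rigid tin, brass with a yellow lid, 50 mm across, 24 mm high, about 60 g, z up. All four tins are alike. It stands on a flat black tray (floor 5 mm thick, rim 10 mm high, 240 mm square), at least 90 mm from the next tin, centre to centre.
- pot: Bystander: small white ceramic pot, 34 mm across, 34 mm high, standing in the middle of the tray between the tins; origin under its centre.
- syrup: Bystander: tall brown glass bottle, 60 mm across, 200 mm high; origin under its centre.
- honey: Bystander: amber honey jar with a yellow cap, 72 mm across, 90 mm high; origin under its centre.
- tub: Bystander: flat white round tub, 112 mm across, 54 mm high; origin under its centre.
- spice: Bystander: small glass jar with a red cap, 40 mm across, 85 mm high, near the robot; origin under its centre.
- pickle: Bystander: green glass jar with a green cap, 70 mm across, 100 mm high; origin under its centre.
Things that resemble listed ones, but are neither listed nor needed, are in the scene too. Leave any pink or purple look-alike of the part that bears tin3_mid alone. Of the things that look like the rack, the larger one is meant.

How it is judged:
By the outcome, as a careful person would: the job done as asked, in the order asked, and still so for the second after the job is handed in, with the robot touching nothing.
It also fails if it takes over 72 s, if anything falls off the work surface, if the arm or the gripper's body presses on something with over 40 N, if the wrist force passes 120 N, or if a joint passes its speed limit or range.

ROBOT

A 6-joint arm with a two-finger parallel gripper is mounted at the origin on the work surface. World frame = base frame: x ahead of the robot, y to its left, z up, the work surface at z = 0. Lengths are in m, angles in rad, forces in N, time in s.
With the tool pointing down it reaches from about 0.35 to 0.975 m from the base axis. Payload 4.9 kg.
Tool frame: the origin (TCP) lies at the very end of the fingers, on their centre line; the grasp point (between the pads) lies 19 mm behind it; z points along the fingers, y is the line along which they close (so a half turn about z gives the same grasp; the last joint's range is limited). The gripper opens to 85 mm and grips with 20 to 120 N. Pads are 22 mm wide; open, the fingers measure 114 mm over their backs; the gripper's body (76 mm by 85 mm) begins 54 mm behind the grasp point. The pads swing forward as they close: fully open they stand 13 mm farther back than shut.
Start: joints at [-1.236, 0.053, 1.613, -0, 1.476, -0.119], TCP at [0.274, -0.562, 0.231] pointing down, gripper open.
Joint ranges: [-3.01, 3.01], [-1.01, 2.22], [0.06, 2.58], [-1.02, 4.17], [0.09, 2.62], [-3.14, 3.14]. Speed limits (rad/s): [2.57, 2.57, 3.14, 3.14, 3.14, 3.14].

INTERFACE

Orientations are given as a rotation vector (axis times angle).
In Python, from station import ctrl gives the robot as it stands.
- The arm moves only by the tool jog_arm, never from a script. Its argument "plan" is a list of rows, each a list of 7 numbers: the shift along the tool's x, y, z in units of 0.02 m (1.0 is 0.02 m), then the turn, a rotation vector about the tool's x, y, z in units of 45 degrees (1.0 is 45 degrees), then the opening, from -1 (shut) to 1 (fully open). A call has 1 to 8 rows; each row shifts and turns the commanded pose from where the row before left it, along the tool's axes as they then stand; what a row does not reach is not made up. A row lasts 1/10 s, in which the tool goes at most 50 mm and 8.59 degrees, less where a joint would pass 70% of its speed; a pose out of reach is approached as far as the arm can. A call with a number of a shift or a turn outside -1 to 1 is refused whole. A call with a gripper value outside its range is refused whole. The fingers move at their own pace and stop on an object; "grip_force" is the grip in N (left out, the last holds). Time passes only in rows, so rows that do not move let the fingers close. It gives the time, the measured TCP pose, the force, the opening and the grip force at its end, in the units of the state.
- ctrl.get_obs(): the state, without advancing time (a new reading comes with each control period).
- ctrl.get_image(name): name is "scene" or "side" or "wrist"; returns (picture, depth): 400x640x3 uint8, red, green, blue; 400x640 float32, m along the optical axis (not along the pixel's ray), 0 where there is no reading.
- ctrl.camera_info(name): a dict with "camera_matrix" (3x3 intrinsics, pixels), "rvec" (rotation vector, rad) and "tvec" (3), from world to camera coordinates, as OpenCV has them; the wrist camera has in their place "T_tool_cam" (4x4, takes a point from camera to tool coordinates, whose origin is the TCP and whose axes are the flange's). Camera axes: x right, y down, z forward; pixel columns grow to the right and rows downward; lengths in m; the calibration is good to about 2 mm. A picture is of the moment at which its call begins: read the wrist's pose just before it. camera_info takes no time and is no camera call.
- ctrl.finish_job(): hands the job in; it is judged then, once.
The state is a dict: "t": time; "q": joint angles; "dq": joint speeds; "effort": joint torques, N m; "tool_pos": TCP position; "tool_rot": TCP orientation; "contact_force": force on the tool from outside, world axes, zero at the start; "wrist_torque": the same for the moment, N m; "opening": finger opening in m; "grip_force": force on a finger pad.
Only numpy, scipy, OpenCV 4.12 (cv2) and the standard library are available. Lean on these libraries where they do the work, as an engineer would, in place of code of your own. Each camera call takes 0.05 s, during which the arm holds its last target. There are 200 camera calls.

## Working session

There is one attempt and no reset: what is moved stays moved. The work goes in short steps, Python scripts to look and compute and a tool call to move; the robot and the scene stay as the last step left them, time stands still between calls to the robot, and variables do not carry over. Pictures are saved under pics/ and viewed, at most 10 in all, crops included, and the job is handed in when it is done.

Besides the shell and the picture viewer there is one more tool, called after "Emit:" as name(argument=value, ...), one argument or row to a line, values as JSON. jog_arm: Moves the arm, as the interface text tells. Shifts and turns lie within -1 to 1; 1 stands for 0.02 m of shift or 45 degrees of turn. Its arguments: {"type":"object","properties":{"plan":{"type":"array"},"grip_force":{"type":"number"}},"required":["plan"]}

```bash
mkdir -p pics; ls; cat > h.py <<'E'
import numpy as np, cv2
from station import ctrl
R=lambda v: cv2.Rodrigues(np.array(v,float))[0]
def snap(name):
    o=ctrl.get_obs(); im,d=ctrl.get_image(name); np.savez(f'{name}.npz',im=im,d=d,p=o['tool_pos'],r=o['tool_rot']); return im,d
def cloud(name):
    f=np.load(f'{name}.npz'); ci=ctrl.camera_info(name); K=np.array(ci['camera_matrix']); d=f['d']
    v,u=np.mgrid[:400,:640]; P=np.stack([(u-K[0,2])/K[0,0]*d,(v-K[1,2])/K[1,1]*d,d],-1)
    if name=='wrist':
        T=np.array(ci['T_tool_cam']); P=P@T[:3,:3].T+T[:3,3]; return P@R(f['r']).T+f['p']
    return (P-np.array(ci['tvec']).ravel())@R(ci['rvec'])
def save(im,n): cv2.imwrite(f'pics/{n}.png',im[...,::-1])
E
python3 - <<'E'
from h import *
a,_=snap('scene'); b,_=snap('side')
save(a,'scene0'); save(b,'side0')
print(ctrl.get_obs()); 
for n in('scene','side','wrist'): print(ctrl.camera_info(n))
E
```

```text
pics
{'t': 0.1, 'q': array([-1.23600563e+00,  5.33033021e-02,  1.61415593e+00, -6.74371962e-06,
        1.47599799e+00, -1.18975380e-01]), 'dq': array([-0.00060415, -0.00211672, -0.00387824,  0.00057302,  0.00165518,
        0.00028444]), 'effort': array([ 5.91662338e-04, -3.94900811e+01, -3.71363211e+01, -2.16911690e-04,
        3.89507521e-03, -6.92554835e-06]), 'tool_pos': array([ 0.27379725, -0.56121015,  0.23017869]), 'tool_rot': array([-3.05927499e+00, -7.06258855e-01,  3.25723472e-04]), 'contact_force': array([ 1.20102988, -0.14632147, -0.10347694]), 'wrist_torque': array([ 0.00205584,  0.01361914, -0.00867269]), 'grip_force': 0.0, 'opening': 0.08543408066186377}
{'camera_matrix': array([[484.08947154,   0.        , 319.37688417],
       [  0.        , 484.08947154, 208.27696287],
       [  0.        ,   0.        ,   1.        ]]), 'rvec': array([ 2.39131843,  1.10160726, -0.303673  ]), 'tvec': array([-0.42290358, -0.28740107,  1.64499043])}
{'camera_matrix': array([[425.33653786,   0.        , 323.14341003],
       [  0.        , 425.33653786, 202.61130858],
       [  0.        ,   0.        ,   1.        ]]), 'rvec': array([ 2.39420037, -0.0127259 ,  0.01367779]), 'tvec': array([-0.55854898,  0.11989086,  1.09331708])}
{'camera_matrix': array([[276.8153891 ,   0.        , 320.22952578],
       [  0.        , 276.8153891 , 204.86367346],
       [  0.        ,   0.        ,   1.        ]]), 'T_tool_cam': array([[-1.08807695e-03, -9.64379419e-01, -2.64520608e-01,
         6.62148258e-02],
       [ 9.99998916e-01, -1.31169332e-03,  6.68735315e-04,
        -7.82728884e-04],
       [-9.91884490e-04, -2.64519594e-01,  9.64379801e-01,
        -1.41402579e-01],
       [ 0.00000000e+00,  0.00000000e+00,  0.00000000e+00,
         1.00000000e+00]])}
```

View pics/scene0.png

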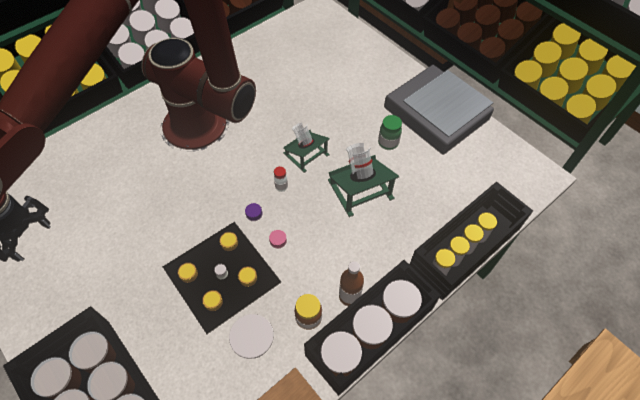

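View pics/side0.png

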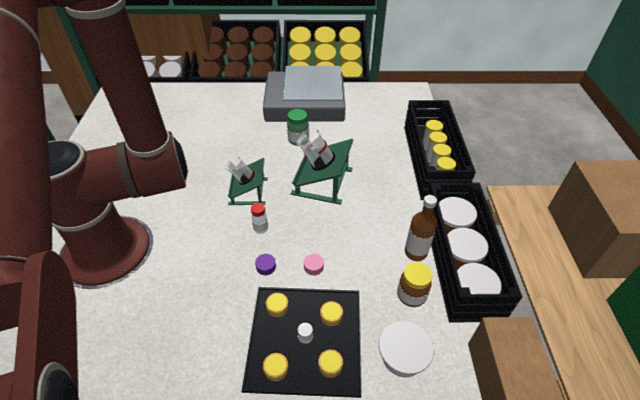

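The tray tins are at scene px (229,240), (188,271), (213,299) and (248,275), with the pot at (221,271). Look-alikes are the purple tin (254,211), the pink tin (278,238) and the yellow tins in the far crates. The larger rack is at (363,180), the smaller decoy at (305,147). I'll take a close crop and measure.

```bash
python3 - <<'E'
from h import *
S=np.load('scene.npz')['im'];D=np.load('side.npz')['im']
a=cv2.resize(S[135:220,320:405],(400,400),interpolation=cv2.INTER_CUBIC)
b=cv2.resize(D[120:205,285:370],(400,400),interpolation=cv2.INTER_CUBIC)
save(np.hstack([a,b]),'rack')
for n in('scene','side'):
    P=cloud(n);im=np.load(n+'.npz')['im'];h=cv2.cvtColor(im,cv2.COLOR_RGB2HSV).astype(int)
    y=((h[...,0]>20)&(h[...,0]<34)&(h[...,1]>130)&(h[...,2]>110)&(P[...,2]<.06)&(P[...,2]>.022)).astype(np.uint8)
    k,l,st,c=cv2.connectedComponentsWithStats(y)
    for i in range(1,k):
        if st[i,4]>60:
            q=P[l==i];q=q[abs(q[:,2]-np.median(q[:,2]))<.004];cc,r=cv2.minEnclosingCircle(q[:,:2].astype(np.float32));print(n,c[i].round(),len(q),'mean',q.mean(0).round(4),'circ',np.round(cc,4),round(r,4),np.percentile(q[:,2],[10,90]).round(4))
    bb=np.zeros((400,640),bool)
    if n=='scene': bb[140:215,325:402]=1
    else: bb[135:205,288:358]=1
    g=bb&(h[...,0]>60)&(h[...,0]<100)&(h[...,1]>80)&(P[...,2]>.04)
    q=P[g];print(n,'green',len(q),q.min(0).round(3),q.max(0).round(3))
    m=np.median(q,0)
    for _ in range(8):
        u,s,v=np.linalg.svd(q-q.mean(0),full_matrices=False);nn=v[2]*np.sign(v[2][2]);e=(q-q.mean(0))@nn;q=q[abs(e)<max(.004,1.5*e.std())]
    print('plane',nn.round(4),q.mean(0).round(4),len(q),e.std().round(4),'tilt',np.degrees(np.arccos(nn[2])))
    rect=cv2.minAreaRect(q[:,:2].astype(np.float32));print(rect)
    r=bb&((h[...,0]<8)|(h[...,0]>172))&(h[...,1]>110)
    q=P[r];print('red',len(q),np.argwhere(r).mean(0),q.mean(0).round(4),q.min(0).round(3),q.max(0).round(3))
    t=(P[...,2]>.01);print('table z',np.median(P[300:310,60:80,2] if n=='side' else P[180:200,200:220,2]))
E
```

```text
scene [228. 239.] 141 mean [ 0.4507 -0.1736  0.0282] circ [ 0.4504 -0.1739] 0.022 [0.0258 0.0308]
scene [187. 271.] 168 mean [ 0.4573 -0.3169  0.0286] circ [ 0.4595 -0.317 ] 0.0246 [0.0259 0.0314]
scene [247. 275.] 163 mean [ 0.5743 -0.1976  0.0285] circ [ 0.5751 -0.1973] 0.0227 [0.0257 0.0311]
scene [211. 299.] 182 mean [ 0.5699 -0.3106  0.0286] circ [ 0.5689 -0.3116] 0.0231 [0.0262 0.0312]
scene green 20 [ 0.527 -0.391  0.04 ] [1.105 0.33  1.262]
plane [-0.0987  0.8344  0.5423] [0.6609 0.2239 0.2347] 16 0.0009 tilt 57.16132927764717
((0.8444720506668091, -0.008207440376281738), (0.0727016031742096, 0.9237653613090515), 38.69095230102539)
red 44 [163.95454545 363.63636364] [0.5618 0.2428 0.1373] [0.513 0.221 0.11 ] [0.57  0.273 0.144]
table z -0.0007175173270577242
side [276. 303.] 291 mean [ 0.4508 -0.1726  0.0275] circ [ 0.451  -0.1726] 0.0252 [0.0254 0.0296]
side [331. 311.] 299 mean [ 0.5738 -0.1957  0.0275] circ [ 0.5744 -0.1958] 0.0246 [0.0255 0.0294]
side [331. 361.] 378 mean [ 0.5695 -0.3085  0.0276] circ [ 0.5699 -0.3088] 0.0248 [0.0257 0.0295]
side [275. 364.] 375 mean [ 0.4562 -0.3143  0.0277] circ [ 0.4572 -0.3147] 0.0247 [0.0258 0.0295]
side green 1173 [ 0.476 -0.662  0.04 ] [0.642 0.322 0.887]
plane [-0.4771  0.1335  0.8686] [0.569  0.2224 0.0858] 978 0.0013 tilt 29.700457939726164
((0.564282238483429, 0.244257390499115), (0.1594291478395462, 0.1317816525697708), 73.65571594238281)
red 34 [149.47058824 321.23529412] [0.5555 0.2365 0.131 ] [0.511 0.221 0.052] [0.58  0.296 0.144]
table z 0.49734063406525464
```

View pics/rack.png

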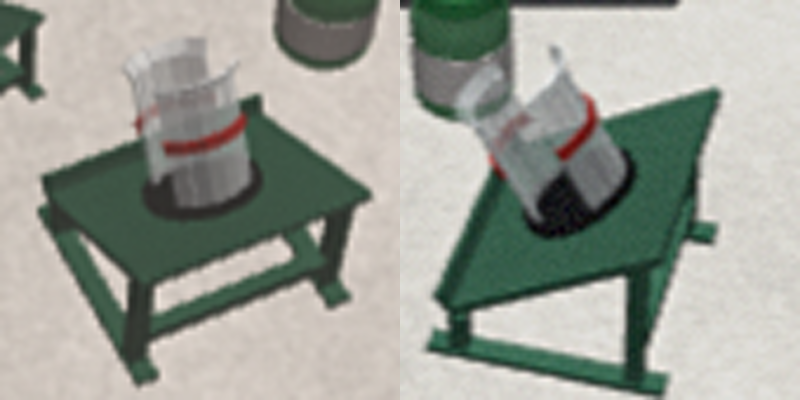

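The crop confirms the large rack: a leaning sleeve with its mouth towards the robot and a red band around mid-height. I'll fit the sleeve and band from both cameras.

```bash
cat > fit.py <<'E'
from h import *
from scipy.optimize import least_squares
az=np.radians(164.0);hd=np.array([np.cos(az),np.sin(az),0]);A=.5*hd+np.array([0,0,np.cos(np.pi/6)]);Y=np.cross(A,hd);Y/=np.linalg.norm(Y);X=np.cross(Y,A)
if __name__=='__main__':
  c0=np.array([.561,.245,.085])
  for n in('scene','side'):
    P=cloud(n);im=np.load(n+'.npz')['im'];h=cv2.cvtColor(im,cv2.COLOR_RGB2HSV).astype(int)
    red=((h[...,0]<8)|(h[...,0]>172))&(h[...,1]>110)&(np.linalg.norm(P-c0,axis=-1)<.09)&(P[...,2]>.09)
    q=P[red]-c0;L=np.stack([q@X,q@Y,q@A],1);print(n,len(q),'local med',np.median(L,0).round(4),'rad',np.hypot(L[:,0],L[:,1]).round(3),'h',L[:,2].round(3))
    blk=(h[...,2]<45)&(np.linalg.norm(P-c0,axis=-1)<.07)
    b=P[blk]-c0;B=np.stack([b@X,b@Y,b@A],1);B=B[abs(B[:,2])<.01]
    if len(B)>20:
        cc,r=cv2.minEnclosingCircle(B[:,:2].astype(np.float32));print('black',len(B),cc,r,np.percentile(B,[2,50,98],axis=0).round(4).tolist())
    all_=P[(np.linalg.norm(P-c0-.04*A,axis=-1)<.075)&(P[...,2]>.03)]-c0;W=np.stack([all_@X,all_@Y,all_@A],1);w=W[(W[:,2]>.012)&(W[:,2]<.1)]
    print('wall pts',len(w),np.percentile(w,[3,50,97],axis=0).round(3).tolist())
E
python3 fit.py
```

```text
scene 44 local med [-0.0301  0.0026  0.0445] rad [0.032 0.032 0.034 0.035 0.031 0.036 0.034 0.03  0.036 0.032 0.034 0.028
 0.032 0.032 0.031 0.035 0.029 0.03  0.035 0.034 0.033 0.034 0.031 0.031
 0.035 0.033 0.036 0.034 0.03  0.032 0.031 0.032 0.034 0.034 0.029 0.032
 0.031 0.031 0.035 0.031 0.035 0.031 0.039 0.036] h [0.046 0.047 0.047 0.043 0.047 0.048 0.044 0.046 0.048 0.042 0.041 0.046
 0.047 0.046 0.043 0.044 0.046 0.046 0.047 0.045 0.043 0.042 0.047 0.047
 0.048 0.047 0.048 0.046 0.043 0.044 0.042 0.041 0.045 0.045 0.042 0.044
 0.043 0.042 0.044 0.042 0.043 0.04  0.044 0.043]
wall pts 617 [[-0.034, -0.024, 0.015], [-0.022, 0.005, 0.057], [0.034, 0.026, 0.084]]
side 33 local med [-0.0267  0.0143  0.0441] rad [0.033 0.032 0.031 0.031 0.035 0.033 0.031 0.031 0.034 0.033 0.028 0.026
 0.034 0.029 0.03  0.03  0.032 0.028 0.033 0.029 0.031 0.031 0.031 0.03
 0.027 0.031 0.032 0.03  0.032 0.031 0.035 0.034 0.033] h [ 0.045  0.047  0.045  0.045  0.048  0.042  0.046  0.043  0.049  0.046
  0.039  0.044  0.047  0.041  0.045  0.043  0.041  0.044  0.044  0.04
  0.047  0.045  0.043  0.04   0.044  0.045  0.043  0.04   0.043  0.04
  0.046  0.044 -0.001]
black 142 (0.001656792126595974, 0.002417853334918618) 0.03826405107975006 [[-0.0337, -0.0184, -0.0053], [0.0052, 0.0149, -0.0006], [0.0305, 0.0351, 0.0019]]
wall pts 586 [[-0.031, -0.028, 0.014], [0.019, -0.001, 0.05], [0.034, 0.023, 0.083]]
```

Two cameras agree the band middle is about 44.5 mm, so the band spans 40.5–48.5 mm. Two tins (48 mm) reach it. Next is a motion planner helper.

```bash
cat > plan.py <<'E'
from h import *
from fit import A,X,Y
from scipy.spatial.transform import Rotation as Ro
C=np.array([.561,.245,.085])
hx=np.array([-X[0],-X[1],0]); hx=hx/np.linalg.norm(hx) 
# X (sleeve) vs tool x
RS=np.stack([X if X[0]>0 else -X,np.cross(-A,X if X[0]>0 else -X),-A],1)
def down(d=-16):
    a=np.radians(d);x=np.array([np.cos(a),np.sin(a),0]);z=np.array([0,0,-1.]);return np.stack([x,np.cross(z,x),z],1)
def rows(p1,R1=None,n=None,p0=None,R0=None):
    o=ctrl.get_obs();p0=o['tool_pos'] if p0 is None else np.array(p0);R0=R(o['tool_rot']) if R0 is None else R0;R1=R0 if R1 is None else R1
    w=Ro.from_matrix(R0.T@R1).as_rotvec();d=R0.T@(np.array(p1)-p0)
    n=n or int(np.ceil(max(np.linalg.norm(d)/.0195,np.degrees(np.linalg.norm(w))/8.4,1)))
    M=sum(Ro.from_rotvec(w*k/n).as_matrix() for k in range(n));s=np.linalg.solve(M,d)
    print(n,'x',np.r_[s/.02,np.degrees(w)/n/45].round(3).tolist())
E
python3 - <<'E'
from plan import *
print(RS.round(3))
o=ctrl.get_obs()
rows([.4508,-.173,.13],down())
E
```

```text
[[ 0.832 -0.276  0.481]
 [-0.239 -0.961 -0.138]
 [ 0.5   -0.    -0.866]]
23 x [0.48, -0.818, 0.219, -0.0, 0.0, 0.041]
```

Emit:
jog_arm(
  plan=[
    [0.48, -0.82, 0.22, 0, 0, 0.041, 1],
    [0.48, -0.82, 0.22, 0, 0, 0.041, 1],
    [0.48, -0.82, 0.22, 0, 0, 0.041, 1],
    [0.48, -0.82, 0.22, 0, 0, 0.041, 1],
    [0.48, -0.82, 0.22, 0, 0, 0.041, 1],
    [0.48, -0.82, 0.22, 0, 0, 0.041, 1],
    [0.48, -0.82, 0.22, 0, 0, 0.041, 1],
    [0.48, -0.82, 0.22, 0, 0, 0.041, 1],
  ],
)

```text
t: 0.9
tool_pos: [0.3023, -0.4117, 0.1953]
tool_rot: [-3.126, -0.305, 0.001]
contact_force: [-0.3, -0.9, 1.2]
opening: 0.0857
grip_force: 0.0
```

Emit:
jog_arm(
  plan=[
    [0.48, -0.82, 0.22, 0, 0, 0.041, 1],
    [0.48, -0.82, 0.22, 0, 0, 0.041, 1],
    [0.48, -0.82, 0.22, 0, 0, 0.041, 1],
    [0.48, -0.82, 0.22, 0, 0, 0.041, 1],
    [0.48, -0.82, 0.22, 0, 0, 0.041, 1],
    [0.48, -0.82, 0.22, 0, 0, 0.041, 1],
    [0.48, -0.82, 0.22, 0, 0, 0.041, 1],
    [0.48, -0.82, 0.22, 0, 0, 0.041, 1],
  ],
)

```text
t: 1.7
tool_pos: [0.3678, -0.275, 0.1602]
tool_rot: [-3.14, 0.099, 0.001]
contact_force: [0.1, 0.7, 0.1]
opening: 0.0855
grip_force: 0.0
```

Emit:
jog_arm(
  plan=[
    [0.48, -0.82, 0.22, 0, 0, 0.041, 1],
    [0.48, -0.82, 0.22, 0, 0, 0.041, 1],
    [0.48, -0.82, 0.22, 0, 0, 0.041, 1],
    [0.48, -0.82, 0.22, 0, 0, 0.041, 1],
    [0.48, -0.82, 0.22, 0, 0, 0.041, 1],
    [0.48, -0.82, 0.22, 0, 0, 0.041, 1],
    [0.48, -0.82, 0.22, 0, 0, 0.041, 1],
    [0, 0, 0, 0, 0, 0, 1],
  ],
)

```text
t: 2.5
tool_pos: [0.4522, -0.1719, 0.129]
tool_rot: [-3.109, 0.445, 0.003]
contact_force: [0.0, 0.0, -0.4]
opening: 0.085
grip_force: 0.0
```

```bash
cat > wtin.py <<'E'
from plan import *
im,_=snap('wrist');P=cloud('wrist');h=cv2.cvtColor(im,cv2.COLOR_RGB2HSV).astype(int)
save(im,'w%d'%int(ctrl.get_obs()['t']*100))
y=((h[...,0]>20)&(h[...,0]<34)&(h[...,1]>130)&(P[...,2]<.04)&(P[...,2]>.022)).astype(np.uint8)
k,l,st,c=cv2.connectedComponentsWithStats(y)
for i in range(1,k):
    if st[i,4]>200:
        q=P[l==i];cc,r=cv2.minEnclosingCircle(q[:,:2].astype(np.float32));print(c[i].round(),len(q),q.mean(0).round(4),np.round(cc,4),round(r,4))
E
python3 - <<'E'
import wtin
from plan import *
o=ctrl.get_obs();print(o['t'],o['tool_pos'],R(o['tool_rot']).round(3),o['q'].round(2),o['contact_force'])
E
```

```text
[425.  33.] 246 [ 0.5617 -0.2895  0.0252] [ 0.565  -0.3015] 0.0238
[448.  21.] 2359 [ 0.5646 -0.3068  0.0281] [ 0.5683 -0.308 ] 0.023
[305.  53.] 2892 [ 0.5739 -0.1949  0.028 ] [ 0.5723 -0.1949] 0.0243
[477. 155.] 2173 [ 0.4563 -0.3141  0.028 ] [ 0.4556 -0.314 ] 0.0234
[320. 205.] 2003 [ 0.4517 -0.1716  0.0278] [ 0.4517 -0.1718] 0.0244
2.55 [ 0.4518054  -0.17269794  0.12932222] [[ 0.96  -0.281 -0.002]
 [-0.281 -0.96   0.001]
 [-0.002 -0.    -1.   ]] [-0.52 -0.21  2.03 -0.    1.32  1.34] [-0.58204456 -0.5067573   0.13079987]
```

Emit:
jog_arm(
  plan=[
    [0, 0, 0.96, 0, 0, 0, 1],
    [0, 0, 0.96, 0, 0, 0, 1],
    [0, 0, 0.96, 0, 0, 0, 1],
    [0, 0, 0.96, 0, 0, 0, 1],
    [0, 0, 0.96, 0, 0, 0, 1],
    [0, 0, 0.95, 0, 0, 0, 1],
    [0, 0, 0, 0, 0, 0, 1],
    [0, 0, 0, 0, 0, 0, -1],
  ],
  grip_force=40,
)

```text
t: 3.35
tool_pos: [0.4516, -0.1739, 0.0153]
tool_rot: [-3.109, 0.45, 0.001]
contact_force: [0.3, 0.3, -0.2]
opening: 0.0731
grip_force: 0.0
```

Emit:
jog_arm(
  plan=[
    [0, 0, 0, 0, 0, 0, -1],
    [0, 0, 0, 0, 0, 0, -1],
    [0, 0, 0, 0, 0, 0, -1],
    [0, 0, 0, 0, 0, 0, -1],
    [0, 0, 0, 0, 0, 0, -1],
    [0, 0, 0, 0, 0, 0, -1],
  ],
)

```text
t: 3.95
tool_pos: [0.4534, -0.1744, 0.017]
tool_rot: [3.108, -0.449, 0.004]
contact_force: [-1.8, -0.9, 6.2]
opening: 0.048
grip_force: 41.8
```

Emit:
jog_arm(
  plan=[
    [0, 0, -0.5, 0, 0, 0, -1],
    [0, 0, -1, 0, 0, 0, -1],
    [0, 0, -1, 0, 0, 0, -1],
    [0, 0, -1, 0, 0, 0, -1],
    [0, 0, -1, 0, 0, 0, -1],
    [0, 0, -1, 0, 0, 0, -1],
    [0, 0, -1, 0, 0, 0, -1],
    [0, 0, -1, 0, 0, 0, -1],
  ],
)

```text
t: 4.75
tool_pos: [0.4517, -0.1731, 0.1662]
tool_rot: [-3.109, 0.449, -0.0]
contact_force: [-0.6, -0.5, -0.8]
opening: 0.0482
grip_force: 41.4
```

```bash
python3 - <<'E'
from plan import *
o=ctrl.get_obs();print(o['t'],o['tool_pos'],o['opening'],o['grip_force'],o['contact_force'])
p=C+.14*A;print(p)
print('translate at same height'); rows(p+[0,0,.02])
rows(p,RS,p0=p+[0,0,.02])
E
```

```text
4.75 [ 0.4517386  -0.17314778  0.16623783] 0.0482234669979608 41.36892914772034 [-0.61064412 -0.51152821 -0.7822417 ]
[0.49371168 0.26429461 0.20624356]
translate at same height
23 x [-0.181, -0.938, -0.13, 0.0, 0.0, 0.0]
4 x [-0.049, 0.0, 0.248, 0.001, 0.167, -0.002]
```

Emit:
jog_arm(
  plan=[
    [-0.18, -0.94, -0.13, 0, 0, 0, -1],
    [-0.18, -0.94, -0.13, 0, 0, 0, -1],
    [-0.18, -0.94, -0.13, 0, 0, 0, -1],
    [-0.18, -0.94, -0.13, 0, 0, 0, -1],
    [-0.18, -0.94, -0.13, 0, 0, 0, -1],
    [-0.18, -0.94, -0.13, 0, 0, 0, -1],
    [-0.18, -0.94, -0.13, 0, 0, 0, -1],
    [-0.18, -0.94, -0.13, 0, 0, 0, -1],
  ],
)

```text
t: 5.55
tool_pos: [0.4666, -0.0201, 0.1863]
tool_rot: [-3.109, 0.449, -0.0]
contact_force: [0.1, 0.1, -0.3]
opening: 0.0481
grip_force: 41.4
```

Emit:
jog_arm(
  plan=[
    [-0.18, -0.94, -0.13, 0, 0, 0, -1],
    [-0.18, -0.94, -0.13, 0, 0, 0, -1],
    [-0.18, -0.94, -0.13, 0, 0, 0, -1],
    [-0.18, -0.94, -0.13, 0, 0, 0, -1],
    [-0.18, -0.94, -0.13, 0, 0, 0, -1],
    [-0.18, -0.94, -0.13, 0, 0, 0, -1],
    [-0.18, -0.94, -0.13, 0, 0, 0, -1],
    [-0.18, -0.94, -0.13, 0, 0, 0, -1],
  ],
)

```text
t: 6.35
tool_pos: [0.4815, 0.1322, 0.2071]
tool_rot: [-3.109, 0.449, 0.0]
contact_force: [0.3, 1.0, -0.5]
opening: 0.0481
grip_force: 41.4
```

Emit:
jog_arm(
  plan=[
    [-0.18, -0.94, -0.13, 0, 0, 0, -1],
    [-0.18, -0.94, -0.13, 0, 0, 0, -1],
    [-0.18, -0.94, -0.13, 0, 0, 0, -1],
    [-0.18, -0.94, -0.13, 0, 0, 0, -1],
    [-0.18, -0.94, -0.13, 0, 0, 0, -1],
    [-0.18, -0.94, -0.13, 0, 0, 0, -1],
    [-0.18, -0.94, -0.13, 0, 0, 0, -1],
    [0, 0, 0, 0, 0, 0, -1],
  ],
)

```text
t: 7.15
tool_pos: [0.4947, 0.2663, 0.2256]
tool_rot: [-3.109, 0.445, -0.0]
contact_force: [-0.1, -0.1, -0.3]
opening: 0.0481
grip_force: 41.4
```

Emit:
jog_arm(
  plan=[
    [-0.05, 0, 0.1, 0, 0.167, 0, -1],
    [-0.05, 0, 0.1, 0, 0.167, 0, -1],
    [-0.05, 0, 0.1, 0, 0.167, 0, -1],
    [-0.05, 0, 0.1, 0, 0.167, 0, -1],
    [0, 0, 0, 0, 0, 0, -1],
    [0, 0, 0, 0, 0, 0, -1],
  ],
)

```text
t: 7.75
tool_pos: [0.4921, 0.265, 0.2162]
tool_rot: [2.935, -0.423, 0.784]
contact_force: [0.6, -0.3, -0.3]
opening: 0.0481
grip_force: 41.4
```

```bash
python3 - <<'E'
from plan import *
a,_=snap('wrist');b,_=snap('side');snap('scene')
o=ctrl.get_obs();print(o['t'],o['tool_pos'],(R(o['tool_rot'])-RS).round(3),o['q'].round(2))
e=RS.T@(o['tool_pos']-C);print('tool in sleeve axes (x,y,z):',e.round(4))
save(np.vstack([cv2.resize(a,(480,300)),cv2.resize(b[90:230,230:454],(480,300),interpolation=cv2.INTER_CUBIC)]),'pre1')
for n in('wrist','scene','side'):
    P=cloud(n)-C;W=P@RS;hgt=-W[...,2];r=np.hypot(W[...,0],W[...,1])
    m=(hgt>.015)&(hgt<.078)&(r<.04)&(r>.02)&(np.load(n+'.npz')['d']>0);w=W[m];print(n,len(w))
    if len(w)<50: continue
    from scipy.optimize import least_squares
    f=lambda v:np.minimum(abs(np.hypot(w[:,0]-v[0],w[:,1]-v[1])-.032),abs(np.hypot(w[:,0]-v[0],w[:,1]-v[1])-.029))
    s=least_squares(f,[0,0],loss='soft_l1',f_scale=.001);print('centre offs',s.x.round(4),np.median(abs(s.fun)).round(4),'r',np.percentile(np.hypot(w[:,0]-s.x[0],w[:,1]-s.x[1]),[5,50,95]).round(4))
    s=least_squares(lambda v:np.hypot(w[:,0]-v[0],w[:,1]-v[1])-v[2],[0,0,.031],loss='soft_l1',f_scale=.002);print('free',s.x.round(4))
E
```

```text
7.9 [0.49399519 0.2650477  0.21781068] [[-0.003 -0.009  0.   ]
 [-0.008  0.003 -0.004]
 [ 0.001 -0.001  0.001]] [ 0.54 -0.29  2.01 -0.43  1.09  2.54]
tool in sleeve axes (x,y,z): [ 0.0058 -0.0008 -0.15  ]
wrist 405
centre offs [-0.0008 -0.0024] 0.0007 r [0.0267 0.0306 0.0329]
free [-0.0058 -0.0025  0.0351]
scene 511
centre offs [-0.0006 -0.    ] 0.0009 r [0.0272 0.0311 0.0347]
free [-0.0008 -0.0006  0.0312]
side 484
centre offs [-0.0019 -0.0021] 0.0008 r [0.0281 0.0312 0.0345]
free [-0.0015 -0.0025  0.0311]
```

View pics/pre1.png

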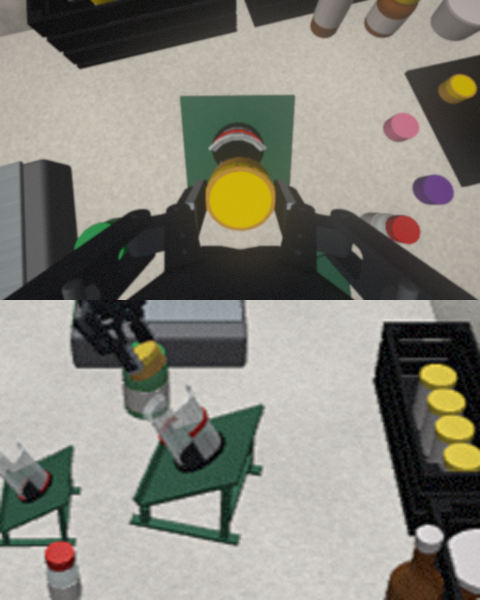

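```bash
cat > held.py <<'E'
from plan import *
def held():
    f=np.load('wrist.npz');P=(cloud('wrist')-f['p'])@R(f['r']);h=cv2.cvtColor(f['im'],cv2.COLOR_RGB2HSV).astype(int)
    m=(h[...,0]>20)&(h[...,0]<34)&(h[...,1]>130)&(np.linalg.norm(P,axis=-1)<.05);q=P[m]
    z=np.median(q[:,2]);t=q[abs(q[:,2]-z)<.002];c,r=cv2.minEnclosingCircle(t[:,:2].astype(np.float32));print('held lid: z',z.round(4),'mean',t.mean(0).round(4),'circ',np.round(c,4),round(r,4),len(t))
    if len(t)>50:
        n=np.linalg.svd(t-t.mean(0),full_matrices=False)[2][2];print('normal',n.round(3))
held()
E
python3 held.py
sed -i 's/^C=.*/C=np.array([.561,.245,.085])/; /^def rows/i C=C+RS@np.array([-.001,-.0015,0])' plan.py
python3 - <<'E'
from plan import *
o=ctrl.get_obs();e=RS.T@(o['tool_pos']-C);print(C,e.round(4)); rows(C+.1*A,RS)
E
```

```text
held lid: z -0.0114 mean [-0.0026  0.0001 -0.0115] circ [-0.0028  0.0002] 0.0254 5342
normal [ 0.006  0.    -1.   ]
[0.56058098 0.2466806  0.0845    ] [ 0.0068  0.0007 -0.15  ]
3 x [-0.115, -0.013, 0.833, 0.001, -0.001, -0.004]
```

Emit:
jog_arm(
  plan=[
    [-0.24, -0.03, 0, 0, 0, 0, -1],
    [0, 0, 0.9, 0, 0, 0, -1],
    [0, 0, 0.9, 0, 0, 0, -1],
    [0, 0, 0.6, 0, 0, 0, -1],
    [0, 0, 0.6, 0, 0, 0, -1],
    [0, 0, 0.5, 0, 0, 0, -1],
    [0, 0, 0.5, 0, 0, 0, -1],
    [0, 0, 0.5, 0, 0, 0, -1],
  ],
)

```text
t: 8.7
tool_pos: [0.5327, 0.2544, 0.1357]
tool_rot: [2.934, -0.424, 0.788]
contact_force: [0.3, 0.3, -1.0]
opening: 0.0479
grip_force: 41.4
```

```bash
python3 - <<'E'
from plan import *
o=ctrl.get_obs();print((RS.T@(o['tool_pos']-C)).round(4),(RS.T@o['contact_force']).round(2),o['opening'])
E
```

```text
[ 0.0005  0.0003 -0.0588] [-0.36 -0.38  0.96] 0.04791062483763469
```

Emit:
jog_arm(
  plan=[
    [0.05, 0, 0.5, 0, 0, 0, -1],
    [0, 0, 0.5, 0, 0, 0, -1],
    [0, 0, 0.5, 0, 0, 0, -1],
    [0, 0, 0.3, 0, 0, 0, -1],
    [0, 0, 0.3, 0, 0, 0, -1],
    [0, 0, 0, 0, 0, 0, -1],
    [0, 0, 0, 0, 0, 0, -1],
  ],
)

```text
t: 9.4
tool_pos: [0.5533, 0.2482, 0.1003]
tool_rot: [2.934, -0.424, 0.788]
contact_force: [0.5, 0.9, -0.1]
opening: 0.0479
grip_force: 41.4
```

```bash
python3 - <<'E'
from plan import *
o=ctrl.get_obs();print((RS.T@(o['tool_pos']-C)).round(4),(RS.T@o['contact_force']).round(2),o['opening'])
a,_=snap('side');b,_=snap('wrist')
save(np.vstack([cv2.resize(b,(480,300)),cv2.resize(a[90:230,230:454],(480,300),interpolation=cv2.INTER_CUBIC)]),'ins1')
E
```

```text
[ 0.0014  0.0005 -0.0174] [ 0.13 -1.04  0.2 ] 0.04788138989245844
```

View pics/ins1.png

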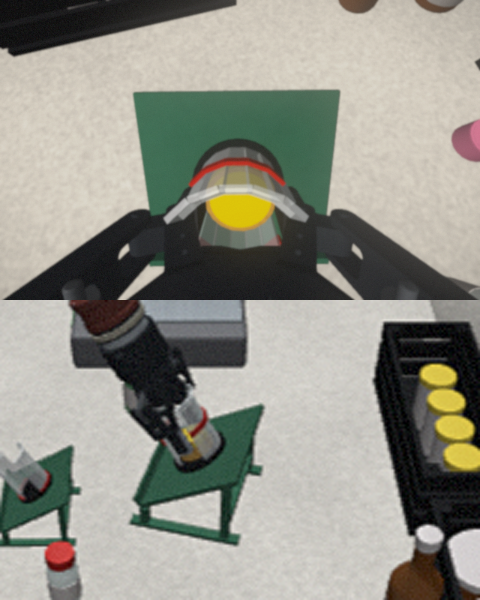

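The tin is inside the sleeve with the fingers in the slots (wrist view, lid at about (240,205)) and no contact force. I'll lower it the last few millimetres and release.

Emit:
jog_arm(
  plan=[
    [0, 0, 0.1, 0, 0, 0, -1],
    [0, 0, 0.05, 0, 0, 0, -1],
    [0, 0, 0, 0, 0, 0, -1],
  ],
)

```text
t: 9.8
tool_pos: [0.5541, 0.2479, 0.0971]
tool_rot: [2.934, -0.423, 0.786]
contact_force: [-3.2, 1.9, -0.9]
opening: 0.0482
grip_force: 41.5
```

```bash
python3 - <<'E'
from plan import *
o=ctrl.get_obs();print((RS.T@(o['tool_pos']-C)).round(4),(RS.T@o['contact_force']).round(2),o['opening'])
E
```

```text
[ 0.0006  0.0007 -0.0142] [-3.55 -0.9  -1.02] 0.048162986720512
```

Emit:
jog_arm(
  plan=[
    [0, 0, 0, 0, 0, 0, 0.5],
    [0, 0, 0, 0, 0, 0, 0.5],
    [0, 0, 0, 0, 0, 0, 0.5],
    [0, 0, 0, 0, 0, 0, 0.5],
    [0, 0, -0.5, 0, 0, 0, 0.5],
    [0, 0, -0.8, 0, 0, 0, 0.5],
    [0, 0, -1, 0, 0, 0, 0.5],
    [0, 0, -1, 0, 0, 0, 0.5],
  ],
)

```text
t: 10.6
tool_pos: [0.5233, 0.2572, 0.1569]
tool_rot: [2.934, -0.424, 0.791]
contact_force: [0.1, 0.7, 0.7]
opening: 0.064
grip_force: 0.0
```

Emit:
jog_arm(
  plan=[
    [0, 0, -1, 0, 0, 0, 0.5],
    [0, 0, -1, 0, 0, 0, 0.5],
    [0, 0, -1, 0, 0, 0, 0.5],
    [0, 0, -1, 0, 0, 0, 0.5],
    [0, 0, -1, 0, 0, 0, 0.5],
    [0, 0, 0, 0, 0, 0, 0.5],
  ],
)

```text
t: 11.2
tool_pos: [0.4761, 0.2726, 0.2466]
tool_rot: [2.936, -0.425, 0.8]
contact_force: [-0.3, 1.0, 0.6]
opening: 0.0638
grip_force: 0.0
```

```bash
cat > lid.py <<'E'
from plan import *
def lid():
  for n in('wrist','side','scene'):
    snap(n);P=(cloud(n)-C)@RS;P[...,2]*=-1;h=cv2.cvtColor(np.load(n+'.npz')['im'],cv2.COLOR_RGB2HSV).astype(int)
    m=(h[...,0]>18)&(h[...,0]<36)&(h[...,1]>100)&(np.hypot(P[...,0],P[...,1])<.035)&(P[...,2]>0)&(P[...,2]<.09);q=P[m]
    if len(q)<15: print(n,len(q));continue
    u=np.linalg.svd(q-np.median(q,0),full_matrices=False)[2][2];print(n,len(q),'mean',q.mean(0).round(4),'h pct',np.percentile(q[:,2],[5,25,50,75,95]).round(4),'normal',u.round(3))
E
python3 - <<'E'
from lid import *
lid()
o=ctrl.get_obs();print(o['t'],(RS.T@(o['tool_pos']-C)).round(4),o['contact_force'])
p=[.5738,-.1955,.17];q=C+.16*A+[0,0,.03]
im=np.load('wrist.npz')['im'];save(cv2.resize(im[100:300,220:420],(400,400)),'seat1')
rows(p,down())
E
```

```text
wrist 1500 mean [-0.0063  0.0005  0.0242] h pct [0.023  0.0244 0.0249 0.0254 0.0261] normal [-0.037 -0.039  0.999]
side 117 mean [-0.0076  0.0128  0.0201] h pct [0.0042 0.0191 0.0228 0.0242 0.0252] normal [0.131 0.114 0.985]
scene 16 mean [-0.0051  0.0234  0.0229] h pct [0.0202 0.0216 0.023  0.0243 0.0257] normal [0.009 0.2   0.98 ]
11.35 [ 1.300e-03  1.000e-04 -1.802e-01] [ 0.59476713 -0.09835693  0.13252942]
25 x [0.4, 0.841, 0.262, 0.0, -0.027, -0.0]
```

View pics/seat1.png

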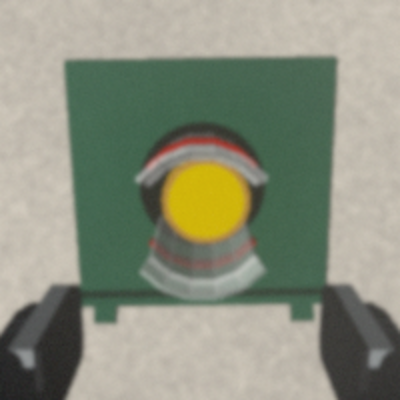

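Tin 1 sits flat on the floor, with its lid at 24 mm and centred at crop px (206,200). Now the second tin, at (0.574, -0.195).

Emit:
jog_arm(
  plan=[
    [0.4, 0.84, 0.26, 0, -0.027, 0, 0.5],
    [0.4, 0.84, 0.26, 0, -0.027, 0, 0.5],
    [0.4, 0.84, 0.26, 0, -0.027, 0, 0.5],
    [0.4, 0.84, 0.26, 0, -0.027, 0, 0.5],
    [0.4, 0.84, 0.26, 0, -0.027, 0, 1],
    [0.4, 0.84, 0.26, 0, -0.027, 0, 1],
    [0.4, 0.84, 0.26, 0, -0.027, 0, 1],
    [0.4, 0.84, 0.26, 0, -0.027, 0, 1],
  ],
)

```text
t: 12.15
tool_pos: [0.5092, 0.1196, 0.23]
tool_rot: [3.012, -0.436, 0.536]
contact_force: [0.9, -0.4, -0.6]
opening: 0.0851
grip_force: 0.0
```

Emit:
jog_arm(
  plan=[
    [0.4, 0.84, 0.26, 0, -0.027, 0, 1],
    [0.4, 0.84, 0.26, 0, -0.027, 0, 1],
    [0.4, 0.84, 0.26, 0, -0.027, 0, 1],
    [0.4, 0.84, 0.26, 0, -0.027, 0, 1],
    [0.4, 0.84, 0.26, 0, -0.027, 0, 1],
    [0.4, 0.84, 0.26, 0, -0.027, 0, 1],
    [0.4, 0.84, 0.26, 0, -0.027, 0, 1],
    [0.4, 0.84, 0.26, 0, -0.027, 0, 1],
  ],
)

```text
t: 12.95
tool_pos: [0.5409, -0.03, 0.2077]
tool_rot: [3.07, -0.445, 0.281]
contact_force: [0.5, -0.6, 0.1]
opening: 0.0859
grip_force: 0.0
```

Emit:
jog_arm(
  plan=[
    [0.4, 0.84, 0.26, 0, -0.027, 0, 1],
    [0.4, 0.84, 0.26, 0, -0.027, 0, 1],
    [0.4, 0.84, 0.26, 0, -0.027, 0, 1],
    [0.4, 0.84, 0.26, 0, -0.027, 0, 1],
    [0.4, 0.84, 0.26, 0, -0.027, 0, 1],
    [0.4, 0.84, 0.26, 0, -0.027, 0, 1],
    [0.4, 0.84, 0.26, 0, -0.027, 0, 1],
    [0.4, 0.84, 0.26, 0, -0.027, 0, 1],
  ],
)

```text
t: 13.75
tool_pos: [0.568, -0.178, 0.1732]
tool_rot: [3.107, -0.45, 0.019]
contact_force: [-0.5, -0.2, -0.1]
opening: 0.0856
grip_force: 0.0
```

Emit:
jog_arm(
  plan=[
    [0.4, 0.84, 0.26, 0, -0.027, 0, 1],
    [0, 0, 0, 0, 0, 0, 1],
    [0, 0, 0, 0, 0, 0, 1],
  ],
)

```text
t: 14.05
tool_pos: [0.571, -0.1953, 0.1687]
tool_rot: [-3.107, 0.451, 0.012]
contact_force: [-0.6, -0.2, 0.1]
opening: 0.0855
grip_force: 0.0
```

```bash
python3 - <<'E'
import wtin
from plan import *
o=ctrl.get_obs();print(o['t'],o['tool_pos'],(R(o['tool_rot'])-down()).round(3))
rows([.5735,-.195,.10],down()); rows([.5735,-.195,.014],down(),p0=[.5735,-.195,.1],R0=down())
E
```

```text
[426. 164.] 1715 [ 0.5701 -0.3068  0.0278] [ 0.5696 -0.3075] 0.025
[319. 190.] 1532 [ 0.5746 -0.1948  0.0278] [ 0.5746 -0.1955] 0.025
[453. 255.] 1046 [ 0.4608 -0.3167  0.0276] [ 0.4573 -0.3136] 0.0252
14.1 [ 0.57113917 -0.19488114  0.16919849] [[-0.002 -0.008 -0.007]
 [-0.008  0.002  0.002]
 [-0.007 -0.001  0.   ]]
4 x [0.033, -0.007, 0.865, -0.0, 0.002, -0.003]
5 x [0.0, 0.0, 0.86, 0.0, 0.0, 0.0]
```

Emit:
jog_arm(
  plan=[
    [0.04, 0, 0.95, 0, 0.01, -0.01, 1],
    [0.04, 0, 0.95, 0, 0, 0, 1],
    [0.04, 0, 0.95, 0, 0, 0, 1],
    [0.03, 0, 0.95, 0, 0, 0, 1],
    [0, 0, 0.95, 0, 0, 0, 1],
    [0, 0, 0.95, 0, 0, 0, 1],
    [0, 0, 0.95, 0, 0, 0, 1],
    [0, 0, 0.95, 0, 0, 0, 1],
  ],
)

```text
t: 14.9
tool_pos: [0.5747, -0.1951, 0.0178]
tool_rot: [3.111, -0.435, 0.005]
contact_force: [-0.3, -0.1, -0.3]
opening: 0.0853
grip_force: 0.0
```

Emit:
jog_arm(
  plan=[
    [0, 0, 0.2, 0, 0, 0, 1],
    [0, 0, 0, 0, 0, 0, 1],
    [0, 0, 0, 0, 0, 0, -1],
    [0, 0, 0, 0, 0, 0, -1],
    [0, 0, 0, 0, 0, 0, -1],
    [0, 0, 0, 0, 0, 0, -1],
    [0, 0, 0, 0, 0, 0, -1],
    [0, 0, 0, 0, 0, 0, -1],
  ],
)

```text
t: 15.7
tool_pos: [0.576, -0.1966, 0.016]
tool_rot: [3.11, -0.437, 0.008]
contact_force: [-0.1, 0.5, 6.2]
opening: 0.0485
grip_force: 41.8
```

Emit:
jog_arm(
  plan=[
    [0, 0, -0.5, 0, 0, 0, -1],
    [0, 0, -1, 0, 0, 0, -1],
    [0, 0, -1, 0, 0, 0, -1],
    [0, 0, -1, 0, 0, 0, -1],
    [0, 0, -1, 0, 0, 0, -1],
    [0, 0, -1, 0, 0, 0, -1],
    [0, 0, -1, 0, 0, 0, -1],
    [0, 0, -1, 0, 0, 0, -1],
  ],
)

```text
t: 16.5
tool_pos: [0.5739, -0.1958, 0.165]
tool_rot: [3.111, -0.437, 0.003]
contact_force: [0.1, 0.4, -0.3]
opening: 0.0483
grip_force: 41.4
```

```bash
python3 - <<'E'
from plan import *
o=ctrl.get_obs();print(o['t'],o['tool_pos'])
snap('wrist'); import held
p=C+.15*A
rows(p+[0,0,.02]);rows(p,RS,p0=p+[0,0,.02])
E
```

```text
16.5 [ 0.57390206 -0.19577799  0.16499879]
held lid: z -0.0117 mean [-0.0012  0.0001 -0.0118] circ [-0.0011  0.0001] 0.0255 5533
normal [ 0.007  0.    -1.   ]
25 x [-0.423, -0.844, -0.134, 0.0, 0.0, 0.0]
4 x [-0.051, -0.0, 0.248, 0.0, 0.164, 0.0]
```

Emit:
jog_arm(
  plan=[
    [-0.42, -0.84, -0.13, 0, 0, 0, -1],
    [-0.42, -0.84, -0.13, 0, 0, 0, -1],
    [-0.42, -0.84, -0.13, 0, 0, 0, -1],
    [-0.42, -0.84, -0.13, 0, 0, 0, -1],
    [-0.42, -0.84, -0.13, 0, 0, 0, -1],
    [-0.42, -0.84, -0.13, 0, 0, 0, -1],
    [-0.42, -0.84, -0.13, 0, 0, 0, -1],
    [-0.42, -0.84, -0.13, 0, 0, 0, -1],
  ],
)

```text
t: 17.35
tool_pos: [0.5463, -0.0465, 0.1851]
tool_rot: [3.111, -0.436, 0.004]
contact_force: [0.4, 0.3, -1.2]
opening: 0.0479
grip_force: 41.4
```

Emit:
jog_arm(
  plan=[
    [-0.42, -0.84, -0.13, 0, 0, 0, -1],
    [-0.42, -0.84, -0.13, 0, 0, 0, -1],
    [-0.42, -0.84, -0.13, 0, 0, 0, -1],
    [-0.42, -0.84, -0.13, 0, 0, 0, -1],
    [-0.42, -0.84, -0.13, 0, 0, 0, -1],
    [-0.42, -0.84, -0.13, 0, 0, 0, -1],
    [-0.42, -0.84, -0.13, 0, 0, 0, -1],
    [-0.42, -0.84, -0.13, 0, 0, 0, -1],
  ],
)

```text
t: 18.15
tool_pos: [0.5184, 0.1011, 0.2057]
tool_rot: [3.111, -0.436, 0.004]
contact_force: [0.4, -0.1, -1.1]
opening: 0.048
grip_force: 41.4
```

Emit:
jog_arm(
  plan=[
    [-0.42, -0.84, -0.13, 0, 0, 0, -1],
    [-0.42, -0.84, -0.13, 0, 0, 0, -1],
    [-0.42, -0.84, -0.13, 0, 0, 0, -1],
    [-0.42, -0.84, -0.13, 0, 0, 0, -1],
    [-0.42, -0.84, -0.13, 0, 0, 0, -1],
    [-0.42, -0.84, -0.13, 0, 0, 0, -1],
    [-0.42, -0.84, -0.13, 0, 0, 0, -1],
    [-0.42, -0.84, -0.13, 0, 0, 0, -1],
  ],
)

```text
t: 18.95
tool_pos: [0.4906, 0.2487, 0.2264]
tool_rot: [3.111, -0.436, 0.004]
contact_force: [0.0, 0.2, -1.0]
opening: 0.0481
grip_force: 41.4
```

Emit:
jog_arm(
  plan=[
    [-0.42, -0.84, -0.13, 0, 0, 0, -1],
    [-0.05, 0, 0.15, 0, 0.164, 0, -1],
    [-0.05, 0, 0.15, 0, 0.164, 0, -1],
    [-0.05, 0, 0.15, 0, 0.164, 0, -1],
    [-0.05, 0, 0.15, 0, 0.164, 0, -1],
    [0, 0, 0, 0, 0, 0, -1],
    [0, 0, 0, 0, 0, 0, -1],
  ],
)

```text
t: 19.65
tool_pos: [0.4856, 0.2668, 0.2162]
tool_rot: [2.943, -0.411, 0.776]
contact_force: [-0.1, 0.4, -0.2]
opening: 0.0479
grip_force: 41.5
```

```bash
python3 - <<'E'
from plan import *
o=ctrl.get_obs();print(o['t'],(RS.T@(o['tool_pos']-C)).round(4),o['q'].round(2))
snap('wrist'); import held
rows(C+.15*A+RS[:,0]*.001,RS)
E
```

```text
19.65 [-0.0014  0.0013 -0.1529] [ 0.55 -0.31  2.03 -0.42  1.09  2.53]
held lid: z -0.0124 mean [-0.0015  0.     -0.0125] circ [-0.0013 -0.0001] 0.0253 5471
normal [ 0.007 -0.002 -1.   ]
1 x [0.05, -0.059, 0.16, -0.002, 0.009, 0.0]
```

Emit:
jog_arm(
  plan=[
    [0.1, -0.065, 0, 0, 0.01, 0, -1],
    [0, 0, 0.9, 0, 0, 0, -1],
    [0, 0, 0.9, 0, 0, 0, -1],
    [0, 0, 0.8, 0, 0, 0, -1],
    [0, 0, 0.6, 0, 0, 0, -1],
    [0, 0, 0.6, 0, 0, 0, -1],
    [0, 0, 0.5, 0, 0, 0, -1],
    [0, 0, 0.5, 0, 0, 0, -1],
  ],
)

```text
t: 20.5
tool_pos: [0.5356, 0.2535, 0.134]
tool_rot: [2.937, -0.413, 0.791]
contact_force: [-1.0, 0.2, -1.7]
opening: 0.0481
grip_force: 41.5
```

Emit:
jog_arm(
  plan=[
    [0, 0, 0.4, 0, 0, 0, -1],
    [0, 0, 0.3, 0, 0, 0, -1],
    [0, 0, 0, 0, 0, 0, -1],
    [0, 0, 0, 0, 0, 0, -1],
  ],
)

```text
t: 20.9
tool_pos: [0.5416, 0.2518, 0.1223]
tool_rot: [2.937, -0.412, 0.79]
contact_force: [0.4, -0.7, -1.2]
opening: 0.0482
grip_force: 41.5
```

```bash
python3 - <<'E'
from plan import *
o=ctrl.get_obs();print((RS.T@(o['tool_pos']-C)).round(4),(RS.T@o['contact_force']).round(2),o['opening'])
E
```

```text
[ 0.0019  0.0003 -0.0425] [-0.06  0.58  1.32] 0.04824397075326359
```

Emit:
jog_arm(
  plan=[
    [0, 0, 0.1, 0, 0, 0, -1],
    [0, 0, 0.08, 0, 0, 0, -1],
    [0, 0, 0.07, 0, 0, 0, -1],
    [0, 0, 0, 0, 0, 0, -1],
  ],
)

```text
t: 21.3
tool_pos: [0.5439, 0.251, 0.1177]
tool_rot: [2.937, -0.412, 0.79]
contact_force: [-1.0, -0.4, -0.8]
opening: 0.0484
grip_force: 41.5
```

```bash
python3 - <<'E'
from plan import *
o=ctrl.get_obs();print((RS.T@(o['tool_pos']-C)).round(4),(RS.T@o['contact_force']).round(2),o['opening'])
E
```

```text
[ 0.0017  0.0005 -0.0373] [-1.09  0.67  0.26] 0.048350559018588785
```

Within about 1 mm of the lower tin, so I'll release and retreat.

Emit:
jog_arm(
  plan=[
    [0, 0, 0.03, 0, 0, 0, -1],
    [0, 0, 0, 0, 0, 0, 0.5],
    [0, 0, 0, 0, 0, 0, 0.5],
    [0, 0, 0, 0, 0, 0, 0.5],
    [0, 0, 0, 0, 0, 0, 0.5],
    [0, 0, -0.5, 0, 0, 0, 0.5],
    [0, 0, -1, 0, 0, 0, 0.5],
    [0, 0, -1, 0, 0, 0, 0.5],
  ],
)

```text
t: 22.1
tool_pos: [0.5196, 0.2578, 0.1612]
tool_rot: [2.937, -0.413, 0.789]
contact_force: [0.6, 0.3, 0.2]
opening: 0.064
grip_force: 0.0
```

Emit:
jog_arm(
  plan=[
    [0, 0, -1, 0, 0, 0, 0.5],
    [0, 0, -1, 0, 0, 0, 0.5],
    [0, 0, -1, 0, 0, 0, 0.5],
    [0, 0, -1, 0, 0, 0, 0.5],
    [0, 0, -1, 0, 0, 0, 0.5],
    [0, 0, 0, 0, 0, 0, 0.5],
  ],
)

```text
t: 22.7
tool_pos: [0.4724, 0.273, 0.2514]
tool_rot: [2.94, -0.412, 0.799]
contact_force: [0.4, 0.1, 0.7]
opening: 0.0643
grip_force: 0.0
```

```bash
python3 - <<'E'
from lid import *
lid()
o=ctrl.get_obs();print(o['t'],(RS.T@(o['tool_pos']-C)).round(4),o['contact_force'])
w=np.load('wrist.npz')['im'];s=np.load('side.npz')['im'];c=np.load('scene.npz')['im']
z=lambda i:cv2.resize(i,(400,400),interpolation=cv2.INTER_CUBIC)
save(np.hstack([z(w[120:280,240:400]),z(s[120:205,285:370])]),'seat2')
save(c,'scene2')
E
```

```text
wrist 1811 mean [-0.0047  0.0002  0.0472] h pct [0.0389 0.0483 0.0488 0.0493 0.05  ] normal [ 0.031 -0.195  0.98 ]
side 179 mean [-0.0059  0.0159  0.035 ] h pct [0.0058 0.0219 0.0419 0.0475 0.0487] normal [ 0.823 -0.568  0.001]
scene 23 mean [-0.0046  0.0237  0.0389] h pct [0.0181 0.0238 0.046  0.0476 0.0505] normal [-0.368  0.93  -0.01 ]
22.85 [ 0.0011  0.0007 -0.1864] [0.61139667 0.01354111 0.28400923]
```

View pics/seat2.png

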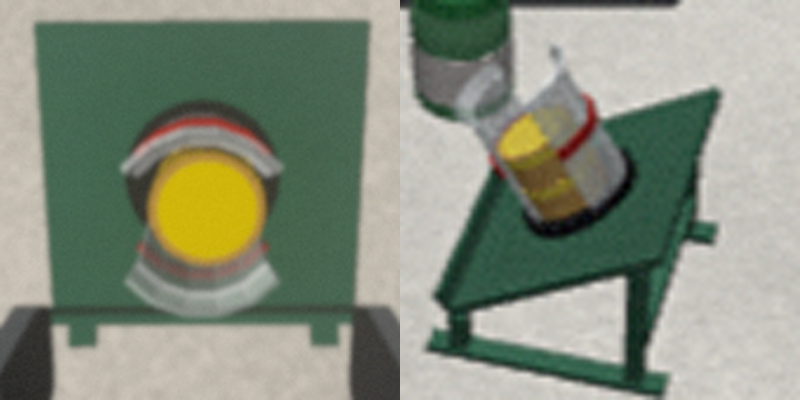

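View pics/scene2.png

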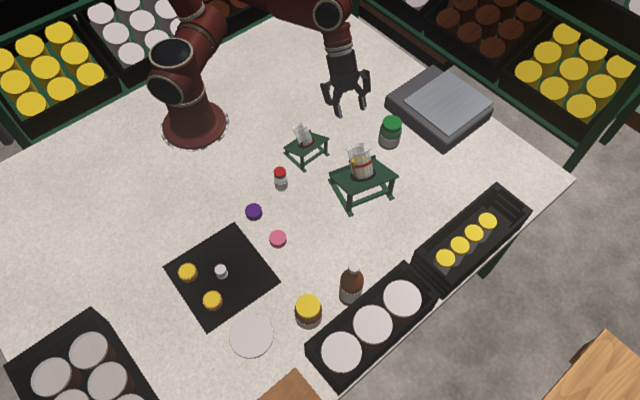

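The two tins are stacked flat with the top at 48 mm, level with the band. The spare tins (188,271) and (213,299), the pot and the jars have not moved, and the gripper is clear.

```bash
python3 -c "
from station import ctrl
print(ctrl.finish_job())"
```

```text
the job is handed in; nothing more can be done
None
```

I stacked two tins flat in the sleeve, with the top at about 48 mm inside the red band (about 40.5–48.5 mm), left the two spare tins and the bystanders in place, and handed the job in at about 23 s.

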